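# Set the photometer's filter lever to the third click and take a reading

## Task

On the small white photometer, gently push the upright filter lever to the left with a fingertip, away from its home end, click by click, until it sits in the third click position counted from home (home itself is not counted; the lever may already stand in the first), and do not let it run on past the third. Then press the round read button right down with a fingertip, let it come up again and move clear. Do not grip anything, and leave the vials and jar beside the instrument alone.

Things in the scene. Friction and masses are not known exactly. Their poses are not given: they have to be found in the camera images.
- photometer: Fixed bench photometer: white box on short feet, 170 (x) by 230 (y) by 56 mm high, flat top panel. Origin: centre of its underside, on the table. x points away from the near long wall (with vents), y to the left along it, z up. On the panel: lever slot along y at x = +10 mm; button at x = -55, y = +70; flat display at x = +60, y = -45; round cap 46 mm wide, 13 high at x = +57, y = +75.
- lever_tip (a point): Centre of the top face of the filter lever: upright black tab, 22 mm (photometer x) by 10 mm (y) in plan, from 2 to 32 mm above the panel. It slides only along the photometer's y. Beside it six black lines 16 mm apart mark y = -40 (home, longer line), -24, -8, +8 (third click), +24, +40 mm.
- filter_lever (a joint): Lever travel in m: 0 at the home end, growing to the photometer's +y, stop at 0.080. It clicks into place at 0 (home), 0.016 (first click), 0.032, 0.048 (third), 0.064, 0.080. Pushing on from one, the force climbs to about 5 N a quarter of the way to the next and falls to nothing half-way, where the lever snaps on into it by itself. Starts at home or in the first click.
- read_button_top (a point): Centre of the top of the read button: a grey round cap 24 mm across in a black collar 40 mm across and 12 mm high. Its top stands about 18 mm above the panel. It moves straight down.
- read_button (a joint): How far the button is pressed, in m: 0 up, 0.006 fully down (5 N); it springs back.
- vial_1: Loose glass vial with a black cap, 25 mm across, 48 mm high, standing beside the photometer. Origin: centre of its underside.
- vial_3: Loose glass vial with a red cap, 25 mm across, 48 mm high, standing beside the photometer. Origin: centre of its underside.
- sample_jar_1: Loose white-capped sample jar, 48 mm across, 62 mm high, standing beside the photometer. Origin: centre of its underside.
Things that resemble listed ones, but are neither listed nor needed, are in the scene too. Of the things that look like the sample_jar_1, the middle-sized one is meant.

How it is judged:
By the outcome, as a careful person would: the job done as asked, in the order asked, and still so for the second after the job is handed in, with the robot touching nothing.
It also fails if it takes over 38 s, if anything falls off the work surface, if the arm or the gripper's body presses on something with over 40 N, if the wrist force passes 120 N, or if a joint passes its speed limit or range.

## Robot

A 6-joint arm with a two-finger parallel gripper is mounted at the origin on a cart in front of the work surface, level with it; the furniture and walls round the work are solid. World frame = base frame: x ahead of the robot, y to its left, z up, the work surface at z = 0. Lengths are in m, angles in rad, forces in N, time in s.
With the tool pointing down it reaches from about 0.35 to 0.95 m from the base axis. Payload 17.4 kg.
Tool frame: the origin (TCP) lies at the very end of the fingers, on their centre line; the grasp point (between the pads) lies 19 mm behind it (manip.grasp_offset is the distance from the TCP to the grasp point, in m); z points along the fingers, y is the direction in which the jaws open and shut (so a half turn about z gives the same grasp; the last joint's range is limited). The gripper opens to 93 mm and grips with 3 to 60 N. Pads are 15 mm wide; open, the fingers measure 128 mm over their backs; the gripper's body (75 mm by 188 mm) begins 65 mm behind the grasp point.
Start: joints at [-1.248, 0.116, 1.442, -0, 1.584, -0.038], TCP at [0.238, -0.632, 0.182] pointing down, gripper open.
Joint ranges: [-2.83, 2.83], [-0.83, 2.19], [0.07, 2.5], [-1.14, 4.28], [0.01, 3], [-2.97, 2.97]. Speed limits (rad/s): [1.89, 1.89, 2.22, 3.14, 3.14, 3.14].

## Interface

Orientations are given as [roll, pitch, yaw] about the fixed x, y, z axes, in that order (R = Rz(yaw) Ry(pitch) Rx(roll)).
In Python, from rig import manip, snapshot, order gives the robot as it stands.
- The arm moves only by the tool move_arm, never from a script. Its arguments are lists of equal length, an entry for each row: "dp": the shift along the tool's x, y, z in m, a list of three; "rot": the turn, a rotation vector about the tool's x, y, z in degrees, a list of three; "claw": the opening in per cent of the stroke, from 0 (shut) to 100 (fully open). A call has 1 to 5 rows; each row is the pose to reach, as a shift and turn from the pose commanded when the call began, along the tool's axes at that moment; what a row does not reach only later rows make up. A row lasts 1/10 s, in which the tool goes at most 50 mm and 8.59 degrees, less where a joint would pass 70% of its speed; a pose out of reach is approached as far as the arm can. A call with a gripper value outside its range is refused whole. The fingers move at their own pace and stop on an object; "squeeze" is the grip in N (left out, the last holds). Time passes only in rows, so rows that repeat a pose let the fingers close. It gives the time, the measured TCP pose, the force and the opening at its end, in the units of the state.
- manip.get_state(): the state, without advancing time (a new reading comes with each control period).
- snapshot(name): name is "scene" or "top" or "wrist"; returns a dict with "image" (480x640x3 uint8, blue, green, red), "intrinsics" (3x3 intrinsics, pixels), "view" (4x4, takes a point from world to camera coordinates); the wrist camera has in their place "hand_eye" (4x4, takes a point from camera to tool coordinates, whose origin is the TCP and whose axes are the flange's). Camera axes: x right, y down, z forward; pixel columns grow to the right and rows downward; lengths in m; the calibration is good to about 2 mm. A picture is of the moment at which its call begins: read the wrist's pose just before it. There is no depth.
- order.sign_off(): hands the job in, once; it reports no verdict.
The state is a dict: "t": time; "joint_positions": joint angles; "qvel": joint speeds; "joint_efforts": joint torques, N m; "position": TCP position; "eef_rot": TCP orientation; "ft_force": force on the tool from outside, world axes, zero at the start; "wrist_torque": the same for the moment, N m; "gripper_width": finger opening in m.
Only numpy, scipy, OpenCV 4.12 (cv2) and the standard library are available. Lean on these libraries where they do the work, as an engineer would, in place of code of your own. Each camera call takes 0.05 s, during which the arm holds its last target.

## Working session

There is one attempt and no reset: what is moved stays moved. The work goes in short steps, Python scripts to look and compute and a tool call to move; the robot and the scene stay as the last step left them, time stands still between calls to the robot, and variables do not carry over. Pictures are saved under pics/ and viewed, and the job is handed in when it is done.

Besides the shell and the picture viewer there is one more tool, called after "Emit:" by a JSON object that holds its "name" and its "arguments". move_arm: Moves the arm, as the interface text tells. Its arguments: {"type":"object","properties":{"dp":{"type":"array","items":{"type":"array","items":{"type":"number"}}},"rot":{"type":"array","items":{"type":"array","items":{"type":"number"}}},"claw":{"type":"array","items":{"type":"number"}},"squeeze":{"type":"number"}},"required":["dp","rot","claw"]}

```bash
ls; mkdir -p pics; python3 - <<'E'
from rig import manip, snapshot, order
import cv2,numpy as np
for n in ["scene","top","wrist"]:
    s=snapshot(n); cv2.imwrite(f"pics/{n}0.png",s["image"])
    print(n,np.round(s["intrinsics"],1).tolist(),np.round(s.get("view",s.get("hand_eye")),4).tolist())
print(manip.get_state())
E
```

```text
pics
scene [[467.8, 0.0, 313.6], [0.0, 467.8, 241.2], [0.0, 0.0, 1.0]] [[-0.6158, -0.7878, 0.0143, 0.4858], [-0.5754, 0.4372, -0.6912, 0.2411], [0.5382, -0.4339, -0.7225, 0.745], [0.0, 0.0, 0.0, 1.0]]
top [[502.4, 0.0, 319.3], [0.0, 502.4, 244.2], [0.0, 0.0, 1.0]] [[-0.0132, -0.9997, 0.0205, 0.2009], [-0.9939, 0.0109, -0.1102, 0.5141], [0.1099, -0.0218, -0.9937, 1.0302], [0.0, 0.0, 0.0, 1.0]]
wrist [[368.0, 0.0, 319.0], [0.0, 368.0, 230.5], [0.0, 0.0, 1.0]] [[-0.0006, -0.9679, -0.2515, 0.0703], [1.0, -0.0005, -0.0004, -0.0007], [0.0003, -0.2515, 0.9679, -0.2034], [0.0, 0.0, 0.0, 1.0]]
{'t': 0.15, 'joint_positions': array([-1.24776072e+00,  1.16344934e-01,  1.44208339e+00, -9.09141462e-06,
        1.58396584e+00, -3.78035089e-02]), 'qvel': array([-2.50123938e-04, -6.59728178e-04, -2.97927135e-03,  8.56893604e-05,
        1.21029013e-03, -7.15109793e-05]), 'joint_efforts': array([-4.89917438e-04, -7.21760345e+01, -6.22951698e+01,  7.79999164e-02,
        2.26331782e-02, -5.28812654e-05]), 'position': array([ 0.23824852, -0.63137694,  0.18161324]), 'eef_rot': array([-3.14079137e+00, -2.12085525e-05,  3.60838987e-01]), 'ft_force': array([0.34474802, 0.41598956, 0.91417195]), 'wrist_torque': array([-0.04636819, -0.0171612 ,  0.00561301]), 'gripper_width': 0.09293564335187883}
```

View pics/scene0.png

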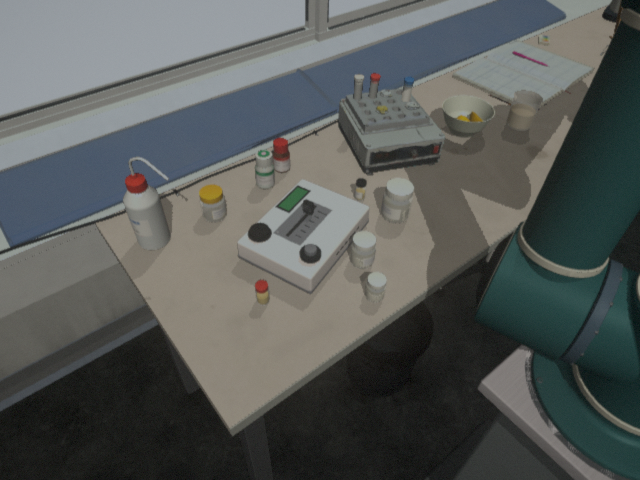

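View pics/top0.png

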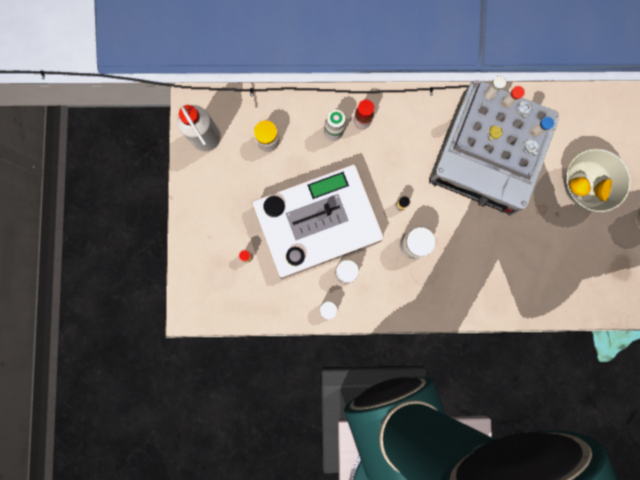

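The top view shows the photometer centred near (318,220), turned by about 20°. The lever is near (335,207), the button at (295,256) and the round cap at (273,206). I'll enlarge it and measure.

```bash
cat > h.py <<'E'
import cv2,numpy as np
def ray(s,uv):
    K=s["intrinsics"];V=s["view"];R=V[:3,:3];t=V[:3,3]
    d=R.T@np.linalg.solve(K,[uv[0],uv[1],1.]);return -R.T@t,d
def plane(s,uv,z):
    c,d=ray(s,uv);return c+d*(z-c[2])/d[2]
def proj(s,P):
    V=s["view"];p=V[:3,:3]@np.asarray(P)+V[:3,3];q=s["intrinsics"]@p;return q[:2]/q[2]
E
python3 - <<'E'
from rig import snapshot
from h import *
s=snapshot("top");im=s["image"]
cv2.imwrite("pics/topc.png",cv2.resize(im[150:290,235:400],None,fx=4.2,fy=4.2,interpolation=cv2.INTER_CUBIC))
hsv=cv2.cvtColor(im,cv2.COLOR_BGR2HSV)
m=((hsv[...,1]<28)&(hsv[...,2]>190)).astype(np.uint8); m[:150]=0
cs,_=cv2.findContours(m,0,2)
for c in sorted(cs,key=cv2.contourArea)[-4:]:
    r=cv2.minAreaRect(c);print(cv2.contourArea(c),r)
    b=cv2.boxPoints(r);P=np.array([plane(s,p,.056) for p in b]);print(np.round(P,4).tolist(),np.linalg.norm(np.diff(P,axis=0),axis=1))
s2=snapshot("scene");cv2.imwrite("pics/scenec.png",cv2.resize(s2["image"][170:300,225:385],None,fx=4.5,fy=4.5,interpolation=cv2.INTER_CUBIC))
E
```

```text
625.5 ((421.0, 241.5), (29.0, 28.0), 90.0)
[[0.5469, 0.0144, 0.056], [0.5463, -0.0436, 0.056], [0.4863, -0.0413, 0.056], [0.487, 0.0163, 0.056]] [0.05794018 0.0600125  0.05756709]
732.0 ((348.9658203125, 450.8392333984375), (56.24038314819336, 19.579769134521484), 88.31531524658203)
[[0.1589, 0.1626, 0.056], [0.1593, 0.124, 0.056], [0.0533, 0.1231, 0.056], [0.053, 0.1612, 0.056]] [0.03859626 0.10595328 0.03814314]
2024.5 ((484.6551513671875, 178.862060546875), (95.07601165771484, 25.625953674316406), 21.801406860351562)
[[0.6598, -0.0496, 0.056], [0.7107, -0.0716, 0.056], [0.6336, -0.254, 0.056], [0.5834, -0.231, 0.056]] [0.05544061 0.19799664 0.055228  ]
8294.5 ((317.23291015625, 220.28765869140625), (81.2265625, 111.18910217285156), 69.44395446777344)
[[0.6026, 0.335, 0.056], [0.6833, 0.1187, 0.056], [0.523, 0.0634, 0.056], [0.4456, 0.2771, 0.056]] [0.23082592 0.1695369  0.22721057]
```

View pics/topc.png

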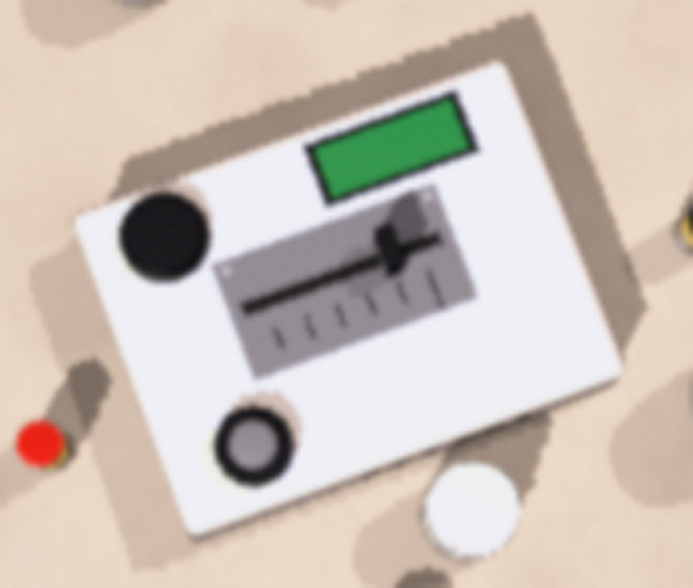

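View pics/scenec.png

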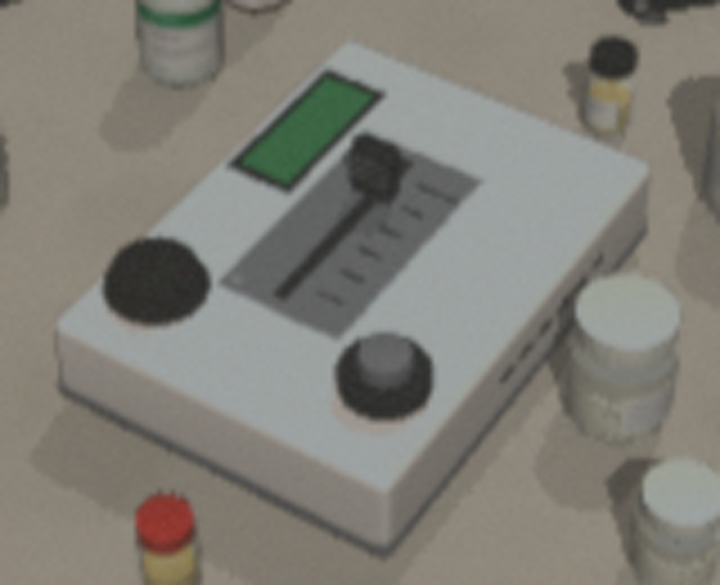

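The lever looks to be in the first click. Next I'll build the photometer frame and check it against the features in both views.

```bash
python3 - <<'E'
from rig import snapshot
from h import *
s=snapshot("top");s2=snapshot("scene")
z=.056
c,sz,a=((317.23,220.29),(81.2,111.2),69.44)
b=np.array([plane(s,p,z) for p in cv2.boxPoints((c,sz,a))])
y=(b[0]-b[1])+(b[3]-b[2]);yaw=np.arctan2(-y[0],y[1]);C=b.mean(0)
print("yaw",np.degrees(yaw),C)
# slot line ends (crop/4.2)
f=lambda p:(235+(p[0]+.5)/4.2-.5,150+(p[1]+.5)/4.2-.5)
for n,p,zz in [("slotL",(245,308),z),("slotR",(440,238),z),("btn",(252,443),z+.018),("collar",(254,446),z+.012),("cap",(165,236),z+.013),("levtop",(386,236),z+.032),("levbase",(400,258),z+.002),("home",(435,290),z),("l1",(403,295),z),("l3",(342,316),z),("l5",(279,338),z)]:
    P=plane(s,f(p),zz);d=P-C;print(n,np.round(P,4),"loc",round(d[0]*np.cos(yaw)+d[1]*np.sin(yaw),4),round(-d[0]*np.sin(yaw)+d[1]*np.cos(yaw),4))
f2=lambda p:(225+(p[0]+.5)/4.5-.5,170+(p[1]+.5)/4.5-.5)
for n,p,zz in [("btn",(386,352),z+.018),("cap",(157,270),z+.013),("levtop",(376,150),z+.032),("home",(440,193),z),("l5",(328,300),z),("slotL",(282,297),z)]:
    P=plane(s2,f2(p),zz);d=P-C;print(n,np.round(P,4),"loc",round(d[0]*np.cos(yaw)+d[1]*np.sin(yaw),4),round(-d[0]*np.sin(yaw)+d[1]*np.cos(yaw),4))
E
```

```text
yaw 20.186027686511576 [0.56360362 0.198551   0.056     ]
slotL [0.5577 0.2489 0.056 ] loc 0.0118 0.0493
slotR [0.5915 0.153  0.056 ] loc 0.0104 -0.0524
btn [0.4899 0.2455 0.074 ] loc -0.053 0.0695
collar [0.489  0.2447 0.068 ] loc -0.0541 0.0691
cap [0.5913 0.2869 0.069 ] loc 0.0565 0.0734
levtop [0.5867 0.1807 0.088 ] loc 0.0155 -0.0247
levbase [0.5814 0.1729 0.058 ] loc 0.0078 -0.0302
home [0.5657 0.1559 0.056 ] loc -0.0128 -0.0408
l1 [0.5634 0.1716 0.056 ] loc -0.0095 -0.0252
l3 [0.5533 0.2016 0.056 ] loc -0.0087 0.0064
l5 [0.5427 0.2324 0.056 ] loc -0.0079 0.039
btn [0.4919 0.2407 0.074 ] loc -0.0527 0.0643
cap [0.5916 0.2859 0.069 ] loc 0.0564 0.0723
levtop [0.5792 0.1788 0.088 ] loc 0.0078 -0.0239
home [0.5674 0.1515 0.056 ] loc -0.0127 -0.0455
l5 [0.5439 0.2315 0.056 ] loc -0.0071 0.0377
slotL [0.5572 0.246  0.056 ] loc 0.0104 0.0468
```

Six features agree with their given positions to within about 2 mm in most cases. The fit gives the photometer centre at (0.565, 0.198) with yaw 20.2°. The lever top reads y = −24, so it starts in the first click. The tool's x axis is already almost along the photometer's x, so I'll move over with the fingers shut.

Emit:
{"name": "move_arm", "arguments": {"dp": [[0.025,-0.025,-0.01],[0.058,-0.058,-0.02],[0.092,-0.092,-0.02],[0.126,-0.126,-0.02],[0.16,-0.16,-0.02]], "rot": [[0,0,0.5],[0,0,0.5],[0,0,0.5],[0,0,0.5],[0,0,0.5]], "claw": [0,0,0,0,0]}}

```text
t: 0.85
position: [0.3319, -0.4236, 0.2022]
eef_rot: [3.141, -0.0, 0.352]
ft_force: [0.8, -0.5, -0.6]
gripper_width: 0.0573
```

Emit:
{"name": "move_arm", "arguments": {"dp": [[0.034,-0.034,0],[0.068,-0.068,0],[0.102,-0.102,0],[0.136,-0.136,0],[0.17,-0.17,0]], "rot": [[0,0,0],[0,0,0],[0,0,0],[0,0,0],[0,0,0]], "claw": [0,0,0,0,0]}}

```text
t: 1.35
position: [0.4328, -0.2053, 0.2024]
eef_rot: [3.141, -0.001, 0.352]
ft_force: [0.2, -0.5, 0.1]
gripper_width: 0.0177
```

Emit:
{"name": "move_arm", "arguments": {"dp": [[0.034,-0.034,0],[0.068,-0.068,0],[0.102,-0.102,0],[0.136,-0.136,0],[0.16,-0.16,0]], "rot": [[0,0,0],[0,0,0],[0,0,0],[0,0,0],[0,0,0]], "claw": [0,0,0,0,0]}}

```text
t: 1.85
position: [0.5281, 0.0009, 0.2022]
eef_rot: [-3.141, -0.0, 0.353]
ft_force: [0.7, -0.0, 0.7]
gripper_width: 0.0008
```

Emit:
{"name": "move_arm", "arguments": {"dp": [[0.034,-0.034,0],[0.068,-0.068,0],[0.1,-0.1,0.02],[0.112,-0.112,0.05],[0.112,-0.112,0.07]], "rot": [[0,0,0],[0,0,0],[0,0,0],[0,0,0],[0,0,0]], "claw": [0,0,0,0,0]}}

```text
t: 2.35
position: [0.5939, 0.1442, 0.1297]
eef_rot: [-3.141, 0.002, 0.355]
ft_force: [0.9, -1.1, -0.3]
gripper_width: 0.0008
```

```bash
python3 - <<'E'
from rig import snapshot,manip
from h import *
print(manip.get_state()["position"],manip.get_state()["eef_rot"])
cv2.imwrite("pics/w1.png",snapshot("wrist")["image"])
s2=snapshot("scene");cv2.imwrite("pics/s1.png",cv2.resize(s2["image"][130:300,225:425],None,fx=3.5,fy=3.5,interpolation=cv2.INTER_CUBIC))
E
```

```text
[0.59390572 0.14421064 0.12967715] [-3.14099437e+00  1.85991555e-03  3.54548260e-01]
```

View pics/w1.png

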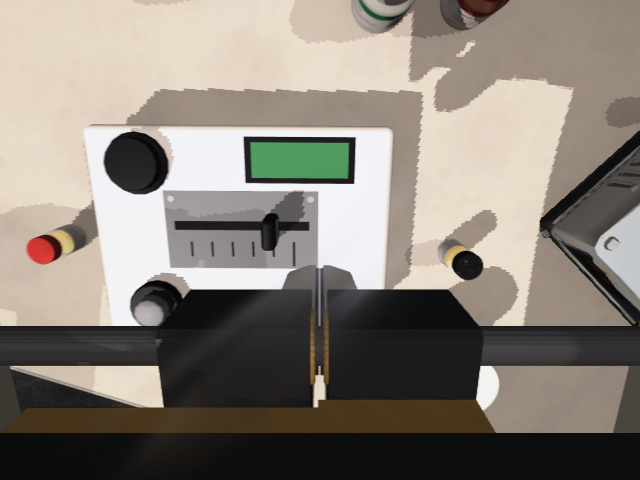

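View pics/s1.png

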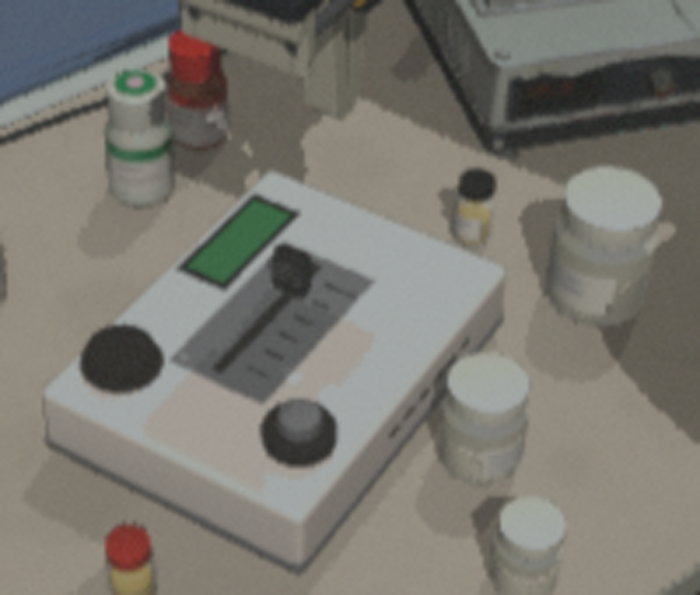

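The wrist view shows the lever at (270,232), over the second line from home, so it is in the first click. The button is at about (148,310), and the shut fingertip at (320,275) lies to the lever's right. One check in tool coordinates.

```bash
cat >> h.py <<'E'
from scipy.spatial.transform import Rotation as Ro
def wplane(s,st,uv,z):
    H=s["hand_eye"];R=Ro.from_euler("xyz",st["eef_rot"]).as_matrix()
    c=R@H[:3,3]+st["position"];d=R@H[:3,:3]@np.linalg.solve(s["intrinsics"],[uv[0],uv[1],1.])
    return c+d*(z-c[2])/d[2]
C=np.array([.5649,.198]);YAW=np.radians(20.19)
ux=np.array([np.cos(YAW),np.sin(YAW)]);uy=np.array([-np.sin(YAW),np.cos(YAW)])
loc=lambda P:np.round([(P[:2]-C)@ux,(P[:2]-C)@uy],4)
E
python3 - <<'E'
from rig import snapshot,manip
from h import *
st=manip.get_state();s=snapshot("wrist");z=.056
for n,p,zz in [("home",(294,255),z),("l1",(273.5,250),z),("l2",(253,250),z),("l3",(233,249),z),("l5",(192,248),z),("levtop",(270,224),z+.032),("levfoot",(269,247),z+.004),("btn",(148,313),z+.018),("cap",(134,162),z+.013)]:
    P=wplane(s,st,p,zz);print(n,np.round(P,4),loc(P))
print("tcp",loc(st["position"]))
im=s["image"];cv2.imwrite("pics/w1c.png",cv2.resize(im[180:330,120:360],None,fx=3.3,fy=3.3,interpolation=cv2.INTER_CUBIC))
E
```

```text
home [0.5649 0.1541 0.056 ] [-0.0151 -0.0412]
l1 [0.5633 0.1706 0.056 ] [-0.011  -0.0252]
l2 [0.5577 0.1857 0.056 ] [-0.011 -0.009]
l3 [0.5531 0.2007 0.056 ] [-0.0102  0.0067]
l5 [0.5427 0.2312 0.056 ] [-0.0094  0.0388]
levtop [0.5913 0.1784 0.088 ] [ 0.018  -0.0275]
levfoot [0.5658 0.1746 0.06  ] [-0.0073 -0.0223]
btn [0.4877 0.2451 0.074 ] [-0.0562  0.0709]
cap [0.5956 0.2833 0.069 ] [0.0582 0.0694]
tcp [ 0.0068 -0.0619]
```

View pics/w1c.png

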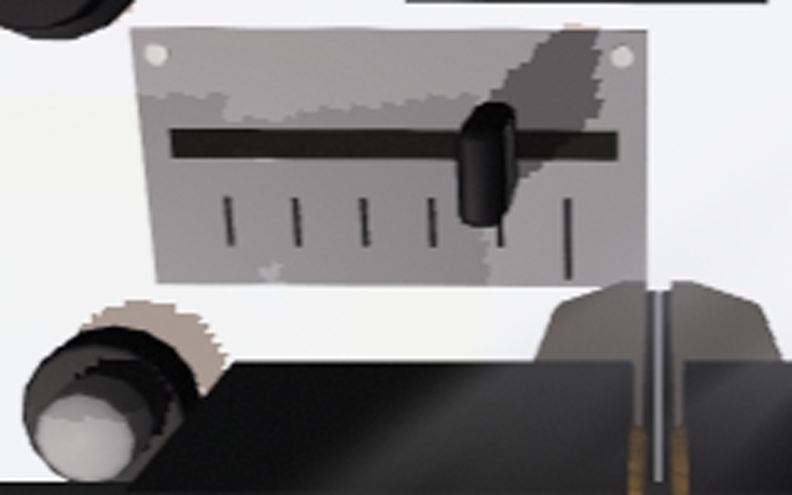

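Emit:
{"name": "move_arm", "arguments": {"dp": [[0.003,0,0.02],[0.003,0,0.04],[0.003,0,0.055],[0.003,0,0.062],[0.003,0,0.062]], "rot": [[0,0,0],[0,0,0],[0,0,0],[0,0,0],[0,0,0]], "claw": [0,0,0,0,0]}}

```text
t: 3.0
position: [0.5967, 0.1427, 0.0701]
eef_rot: [-3.142, 0.0, 0.352]
ft_force: [-0.8, 0.3, 0.8]
gripper_width: 0.0003
```

Emit:
{"name": "move_arm", "arguments": {"dp": [[0,-0.003,0],[0,-0.006,0],[0,-0.008,0],[0,-0.01,0],[0,-0.01,0]], "rot": [[0,0,0],[0,0,0],[0,0,0],[0,0,0],[0,0,0]], "claw": [0,0,0,0,0]}}

```text
t: 3.5
position: [0.5933, 0.1527, 0.0703]
eef_rot: [-3.142, -0.0, 0.352]
ft_force: [0.1, 0.6, -0.7]
gripper_width: 0.0003
```

```bash
cat > look.py <<'E'
import sys
from rig import snapshot,manip
from h import *
st=manip.get_state();s=snapshot("wrist");im=s["image"]
print("tcp",loc(st["position"]),st["position"][2],np.round(st["ft_force"],2),"F.uy",round(float(st["ft_force"][:2]@uy),2))
cv2.imwrite(f"pics/{sys.argv[1]}.png",im)
E
python3 look.py w2
```

```text
tcp [ 0.011  -0.0523] 0.07032082396127651 [ 0.06  0.61 -0.72] F.uy 0.55
```

View pics/w2.png

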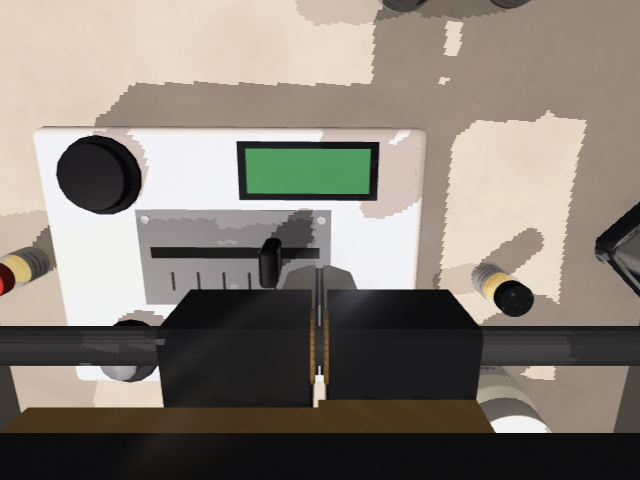

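Emit:
{"name": "move_arm", "arguments": {"dp": [[0,-0.0015,0],[0,-0.003,0],[0,-0.0045,0],[0,-0.006,0],[0,-0.006,0]], "rot": [[0,0,0],[0,0,0],[0,0,0],[0,0,0],[0,0,0]], "claw": [0,0,0,0,0]}}

```text
t: 4.05
position: [0.5912, 0.1582, 0.0701]
eef_rot: [-3.142, 0.0, 0.352]
ft_force: [-0.7, -0.3, 0.5]
gripper_width: 0.0007
```

Emit:
{"name": "move_arm", "arguments": {"dp": [[0,-0.001,0],[0,-0.002,0],[0,-0.002,0]], "rot": [[0,0,0],[0,0,0],[0,0,0]], "claw": [0,0,0]}}

```text
t: 4.35
position: [0.5905, 0.16, 0.0701]
eef_rot: [-3.142, 0.0, 0.352]
ft_force: [0.3, 0.1, -1.0]
gripper_width: 0.0005
```

Emit:
{"name": "move_arm", "arguments": {"dp": [[0,-0.001,0],[0,-0.002,0],[0,-0.002,0]], "rot": [[0,0,0],[0,0,0],[0,0,0]], "claw": [0,0,0]}}

```text
t: 4.65
position: [0.5898, 0.1618, 0.0702]
eef_rot: [-3.142, 0.0, 0.352]
ft_force: [0.5, 1.0, 0.3]
gripper_width: 0.0006
```

```bash
python3 look.py w3
```

```text
tcp [ 0.0109 -0.0425] 0.07016366841865339 [0.51 1.03 0.28] F.uy 0.79
```

View pics/w3.png

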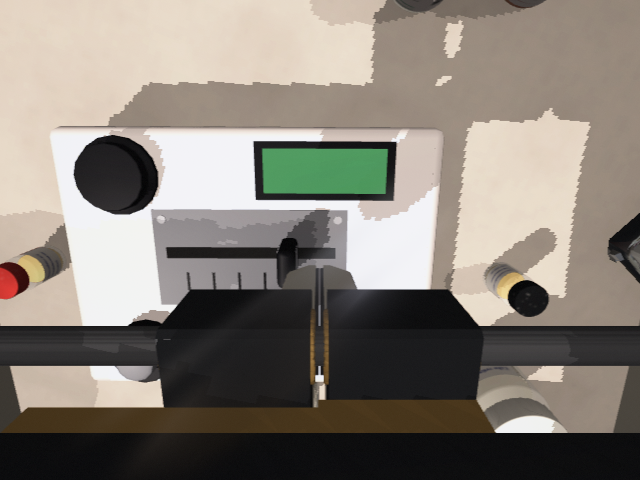

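The lever hasn't moved relative to the slot, so there's no contact yet and the fingertip is slimmer than I assumed. I'll keep feeling forward.

Emit:
{"name": "move_arm", "arguments": {"dp": [[0,-0.001,0],[0,-0.002,0],[0,-0.002,0]], "rot": [[0,0,0],[0,0,0],[0,0,0]], "claw": [0,0,0]}}

```text
t: 5.0
position: [0.5892, 0.1637, 0.0702]
eef_rot: [-3.142, 0.0, 0.352]
ft_force: [0.3, -0.2, -1.0]
gripper_width: 0.0007
```

Emit:
{"name": "move_arm", "arguments": {"dp": [[0,-0.001,0],[0,-0.002,0],[0,-0.002,0]], "rot": [[0,0,0],[0,0,0],[0,0,0]], "claw": [0,0,0]}}

```text
t: 5.3
position: [0.5885, 0.1656, 0.0702]
eef_rot: [-3.142, -0.0, 0.352]
ft_force: [0.1, -0.3, -0.3]
gripper_width: 0.0002
```

Emit:
{"name": "move_arm", "arguments": {"dp": [[0,-0.001,0],[0,-0.002,0],[0,-0.002,0]], "rot": [[0,0,0],[0,0,0],[0,0,0]], "claw": [0,0,0]}}

```text
t: 5.6
position: [0.5878, 0.1675, 0.0701]
eef_rot: [-3.142, 0.0, 0.352]
ft_force: [0.9, 0.3, -0.1]
gripper_width: -0.0
```

```bash
python3 look.py w4
```

```text
tcp [ 0.0109 -0.0365] 0.0701468988139359 [ 0.89  0.34 -0.09] F.uy 0.01
```

View pics/w4.png

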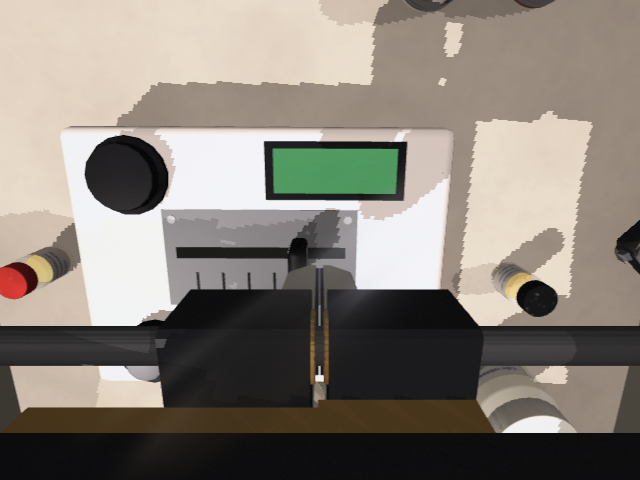

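```bash
python3 - <<'E'
import cv2
a=cv2.imread("pics/w4.png")[200:310,150:390]
cv2.imwrite("pics/w4c.png",cv2.resize(a,None,fx=3.3,fy=3.3,interpolation=cv2.INTER_CUBIC))
E
```

```text
(no output)
```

View pics/w4c.png

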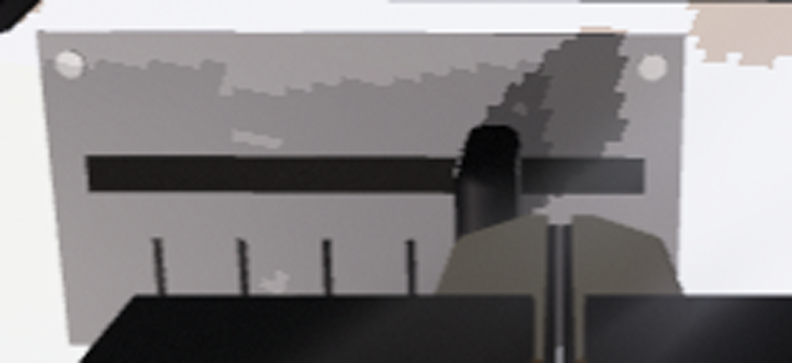

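```bash
python3 - <<'E'
from rig import snapshot,manip
from h import *
s2=snapshot("scene");cv2.imwrite("pics/s2.png",cv2.resize(s2["image"][140:280,230:390],None,fx=4.5,fy=4.2,interpolation=cv2.INTER_CUBIC))
print(proj(s2,manip.get_state()["position"]),manip.get_state()["joint_positions"])
E
```

```text
[310.01498621 205.05015931] [ 2.35723973e-01  3.03830546e-02  1.71526928e+00 -6.48155269e-06
  1.39593829e+00  1.45437794e+00]
```

View pics/s2.png

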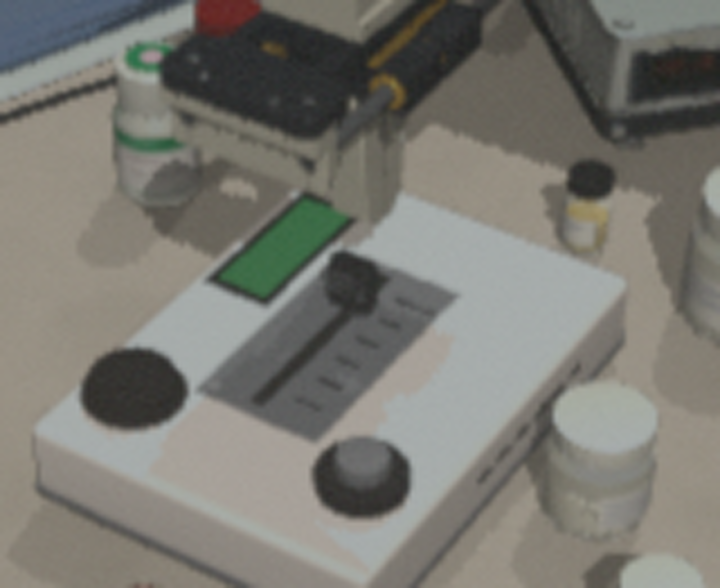

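The scene view shows the fingertip ending near pixel (311,194), while the reported TCP projects to (310,205). So the shut fingertips look higher than the TCP. I'll quantify this and compare with the open-finger wrist picture from the start.

```bash
python3 - <<'E'
from rig import snapshot,manip
from h import *
s2=snapshot("scene");p=manip.get_state()["position"]
for h in (0,.01,.02,.03): 
    q=proj(s2,p+[0,0,h]); print(h,q,(q-[230,140])*[4.5,4.2])
E
```

```text
0 [310.02249394 205.05391275] [360.10122273 273.22643355]
0.01 [310.06710895 201.2995302 ] [360.30199028 257.45802683]
0.02 [310.112422   197.48640753] [360.50589899 241.44291163]
0.03 [310.15844959 193.61315533] [360.71302316 225.17525237]
```

View pics/wrist0.png

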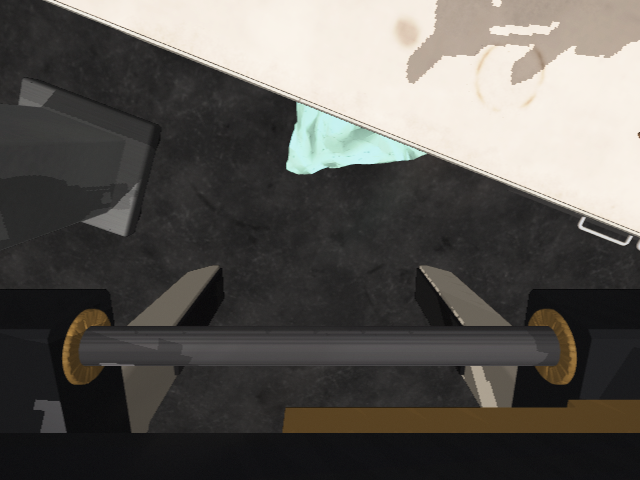

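Both the scene and wrist views put the visible finger end about 30 mm above the stated TCP, and there's been no contact force. So the fingers are passing over the 32 mm lever. I'll back off to the right and look at the tip unobstructed before lowering.

Emit:
{"name": "move_arm", "arguments": {"dp": [[0,0.01,0],[0,0.02,0],[0,0.028,0],[0,0.028,0]], "rot": [[0,0,0],[0,0,0],[0,0,0],[0,0,0]], "claw": [0,0,0,0]}}

```text
t: 6.15
position: [0.5979, 0.1398, 0.0701]
eef_rot: [3.141, 0.0, 0.351]
ft_force: [0.3, 0.9, -0.6]
gripper_width: 0.0003
```

```bash
cat > sc.py <<'E'
import sys
from rig import snapshot,manip
from h import *
p=manip.get_state()["position"];out=[]
for n,(r0,r1,c0,c1) in {"scene":(120,260,240,400),"top":(150,290,235,400)}.items():
    s=snapshot(n);im=s["image"].copy()
    a=cv2.resize(im[r0:r1,c0:c1],None,fx=4.5,fy=4.2,interpolation=cv2.INTER_CUBIC)
    for h,col in ((0,(0,0,255)),(.015,(0,255,255)),(.03,(0,255,0))):
        q=(proj(s,p+[0,0,h])-[c0-.5,r0-.5])*[4.5,4.2];cv2.circle(a,tuple(int(v) for v in q),3,col,-1)
    cv2.imwrite(f"pics/{sys.argv[1]}_{n}.png",a)
print(loc(p),p[2])
E
python3 sc.py v1
```

```text
[ 0.0109 -0.066 ] 0.07012430272191428
```

View pics/v1_scene.png

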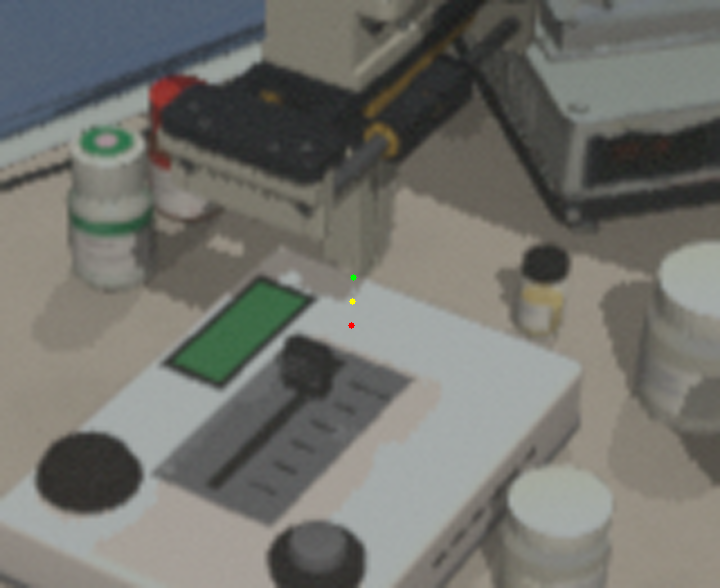

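View pics/v1_top.png

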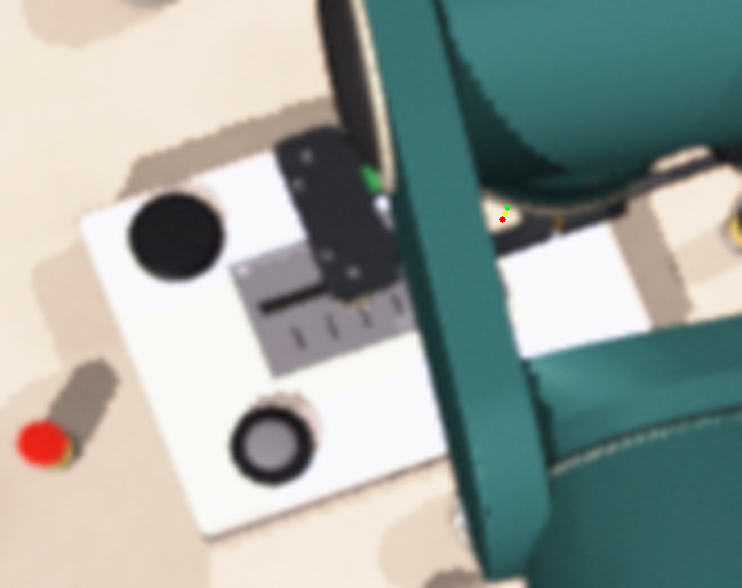

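The unobstructed view puts the finger end about 33–38 mm above the reported TCP, i.e. at z ≈ 0.105, with nothing below it. I'll lower in stages, watching the force.

Emit:
{"name": "move_arm", "arguments": {"dp": [[0,0,0.008],[0,0,0.015],[0,0,0.02],[0,0,0.02]], "rot": [[0,0,0],[0,0,0],[0,0,0],[0,0,0]], "claw": [0,0,0,0]}}

```text
t: 6.65
position: [0.5969, 0.1412, 0.0489]
eef_rot: [-3.141, 0.002, 0.352]
ft_force: [0.5, 0.3, -0.4]
gripper_width: 0.0001
```

```bash
python3 sc.py v2
```

```text
[ 0.0104 -0.0644] 0.04886760523497921
```

View pics/v2_scene.png

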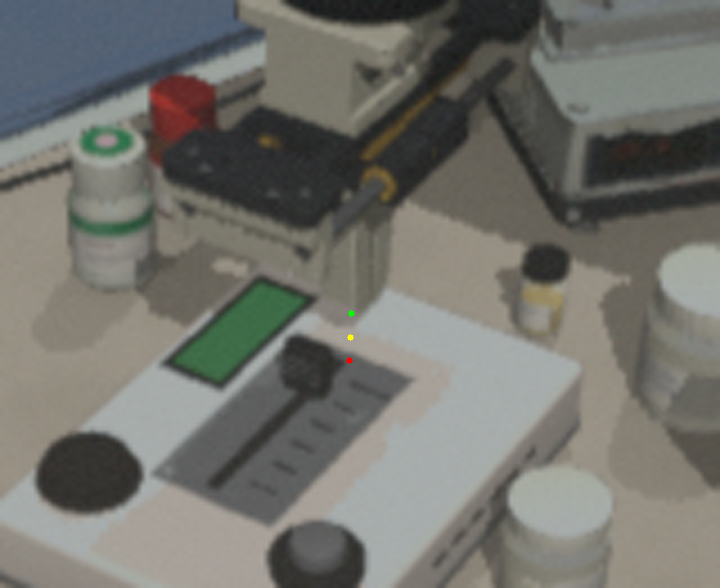

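Emit:
{"name": "move_arm", "arguments": {"dp": [[0,0,0.003],[0,0,0.006],[0,0,0.006]], "rot": [[0,0,0],[0,0,0],[0,0,0]], "claw": [0,0,0]}}

```text
t: 7.05
position: [0.5973, 0.1411, 0.0437]
eef_rot: [-3.142, 0.001, 0.352]
ft_force: [-0.5, -0.1, 1.5]
gripper_width: 0.0004
```

Emit:
{"name": "move_arm", "arguments": {"dp": [[0,0,0.002],[0,0,0.004],[0,0,0.004]], "rot": [[0,0,0],[0,0,0],[0,0,0]], "claw": [0,0,0]}}

```text
t: 7.35
position: [0.5973, 0.1411, 0.0398]
eef_rot: [-3.142, 0.0, 0.352]
ft_force: [-0.4, -0.0, 0.2]
gripper_width: 0.0006
```

```bash
python3 sc.py v3; python3 look.py w5
```

```text
[ 0.0108 -0.0646] 0.03982844917260179
tcp [ 0.0109 -0.0646] 0.04008795451581129 [ 0.28 -0.73 -0.14] F.uy -0.78
```

View pics/v3_scene.png

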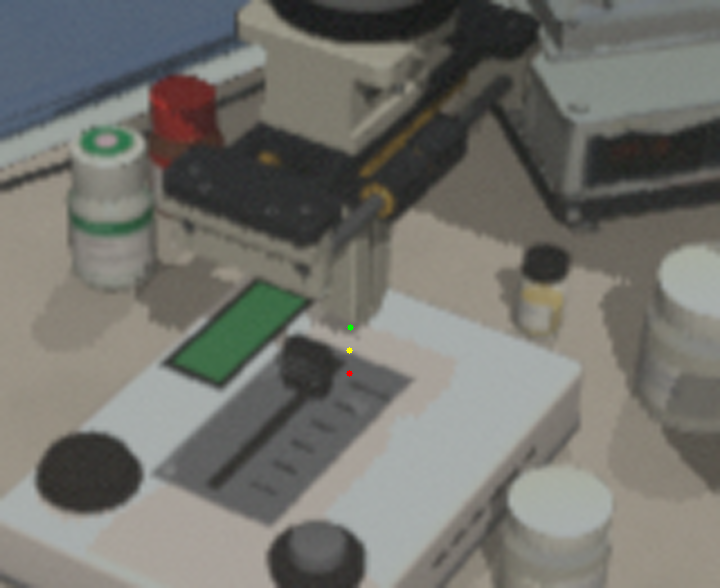

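View pics/w5.png

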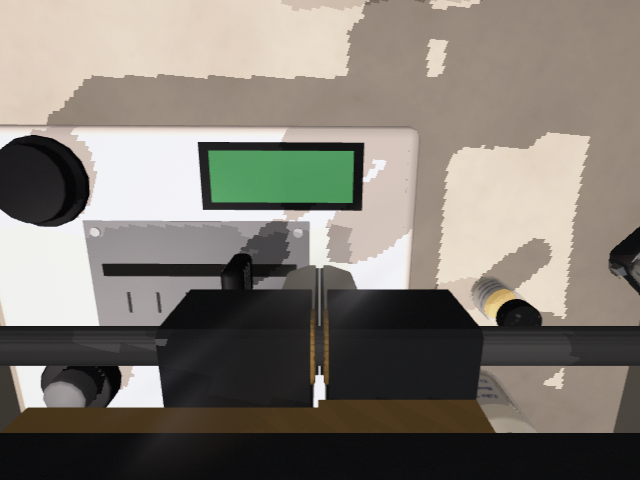

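Finger end now around z ≈ 0.072, below the lever top and above the panel. I'll approach the lever again slowly.

Emit:
{"name": "move_arm", "arguments": {"dp": [[0,-0.004,0],[0,-0.008,0],[0,-0.012,0],[0,-0.014,0],[0,-0.014,0]], "rot": [[0,0,0],[0,0,0],[0,0,0],[0,0,0],[0,0,0]], "claw": [0,0,0,0,0]}}

```text
t: 8.0
position: [0.5925, 0.1546, 0.0402]
eef_rot: [-3.142, -0.0, 0.353]
ft_force: [-0.3, -0.0, 0.1]
gripper_width: 0.0005
```

Emit:
{"name": "move_arm", "arguments": {"dp": [[0,-0.001,0],[0,-0.002,0],[0,-0.002,0]], "rot": [[0,0,0],[0,0,0],[0,0,0]], "claw": [0,0,0]}}

```text
t: 8.3
position: [0.592, 0.1562, 0.0402]
eef_rot: [-3.142, -0.0, 0.352]
ft_force: [0.3, -0.3, -0.3]
gripper_width: 0.0005
```

Emit:
{"name": "move_arm", "arguments": {"dp": [[0,-0.001,0],[0,-0.002,0],[0,-0.002,0]], "rot": [[0,0,0],[0,0,0],[0,0,0]], "claw": [0,0,0]}}

```text
t: 8.6
position: [0.5912, 0.1581, 0.0402]
eef_rot: [-3.142, 0.0, 0.352]
ft_force: [0.3, -0.1, -0.4]
gripper_width: 0.0006
```

```bash
python3 look.py w6
```

```text
tcp [ 0.0109 -0.0466] 0.040150764625560637 [ 0.33 -0.15 -0.41] F.uy -0.25
```

View pics/w6.png

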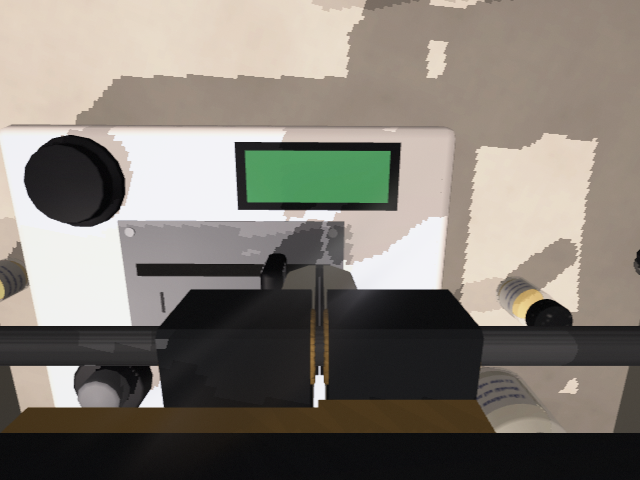

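The lever's right edge (287,265) now meets the finger's left flank (285,280). Contact is imminent.

Emit:
{"name": "move_arm", "arguments": {"dp": [[0,-0.001,0],[0,-0.002,0],[0,-0.002,0]], "rot": [[0,0,0],[0,0,0],[0,0,0]], "claw": [0,0,0]}}

```text
t: 8.95
position: [0.5905, 0.16, 0.0402]
eef_rot: [-3.142, 0.0, 0.352]
ft_force: [0.0, 0.5, -1.1]
gripper_width: 0.0004
```

Emit:
{"name": "move_arm", "arguments": {"dp": [[0,-0.001,0],[0,-0.002,0],[0,-0.002,0]], "rot": [[0,0,0],[0,0,0],[0,0,0]], "claw": [0,0,0]}}

```text
t: 9.25
position: [0.5899, 0.1617, 0.0402]
eef_rot: [3.141, -0.0, 0.352]
ft_force: [0.2, -1.9, 0.6]
gripper_width: 0.0009
```

Emit:
{"name": "move_arm", "arguments": {"dp": [[0,-0.001,0],[0,-0.002,0],[0,-0.002,0]], "rot": [[0,0,0],[0,0,0],[0,0,0]], "claw": [0,0,0]}}

```text
t: 9.55
position: [0.5893, 0.1635, 0.0402]
eef_rot: [3.141, -0.0, 0.352]
ft_force: [1.8, -4.3, 0.7]
gripper_width: 0.0007
```

```bash
python3 look.py w7
```

```text
tcp [ 0.011  -0.0408] 0.040168642878367015 [ 1.79 -4.32  0.67] F.uy -4.67
```

View pics/w7.png

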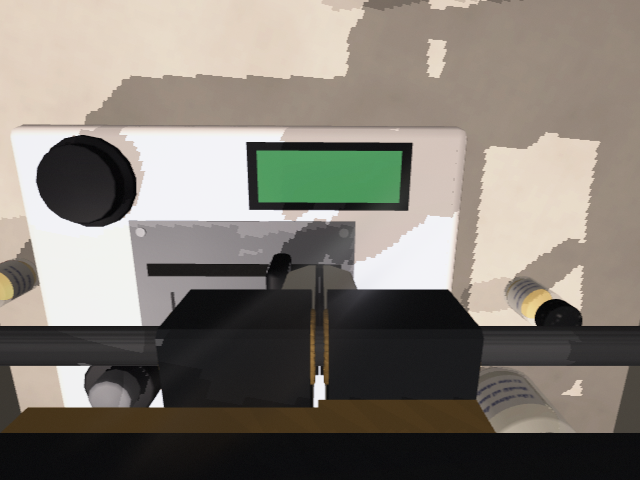

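Contact: about 4.7 N toward the peak, contact began near y_tcp ≈ −0.044. Half-way should be near −0.036.

Emit:
{"name": "move_arm", "arguments": {"dp": [[0,-0.001,0],[0,-0.002,0],[0,-0.002,0]], "rot": [[0,0,0],[0,0,0],[0,0,0]], "claw": [0,0,0]}}

```text
t: 9.9
position: [0.5885, 0.1655, 0.0401]
eef_rot: [3.141, -0.0, 0.352]
ft_force: [1.6, -4.6, -0.2]
gripper_width: 0.0008
```

Emit:
{"name": "move_arm", "arguments": {"dp": [[0,-0.001,0],[0,-0.002,0],[0,-0.002,0]], "rot": [[0,0,0],[0,0,0],[0,0,0]], "claw": [0,0,0]}}

```text
t: 10.2
position: [0.5876, 0.1678, 0.0401]
eef_rot: [-3.141, 0.0, 0.352]
ft_force: [-0.2, -0.3, -0.0]
gripper_width: 0.0008
```

Emit:
{"name": "move_arm", "arguments": {"dp": [[0,-0.001,0],[0,-0.0015,0],[0,-0.0015,0]], "rot": [[0,0,0],[0,0,0],[0,0,0]], "claw": [0,0,0]}}

```text
t: 10.5
position: [0.5872, 0.169, 0.0401]
eef_rot: [-3.141, 0.0, 0.352]
ft_force: [-0.5, -0.0, 0.2]
gripper_width: 0.0005
```

```bash
python3 look.py w8
```

```text
tcp [ 0.0109 -0.0349] 0.040122439723926116 [-0.48 -0.01  0.19] F.uy 0.16
```

View pics/w8.png

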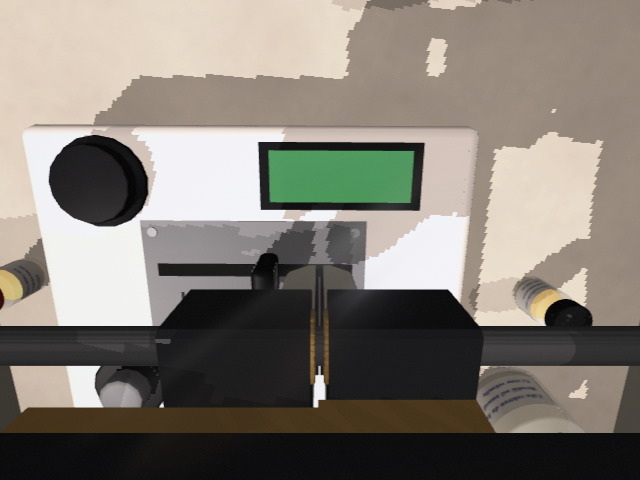

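The force dropped to zero and the lever jumped ahead, leaving a gap, so it's in the second click. Next contact should be near y_tcp ≈ −0.028 and half-way near −0.020.

Emit:
{"name": "move_arm", "arguments": {"dp": [[0,-0.002,0],[0,-0.004,0],[0,-0.006,0],[0,-0.006,0]], "rot": [[0,0,0],[0,0,0],[0,0,0],[0,0,0]], "claw": [0,0,0,0]}}

```text
t: 10.95
position: [0.5851, 0.1747, 0.0401]
eef_rot: [-3.142, 0.0, 0.352]
ft_force: [-0.3, -0.3, -1.3]
gripper_width: 0.0005
```

Emit:
{"name": "move_arm", "arguments": {"dp": [[0,-0.001,0],[0,-0.002,0],[0,-0.003,0],[0,-0.003,0]], "rot": [[0,0,0],[0,0,0],[0,0,0],[0,0,0]], "claw": [0,0,0,0]}}

```text
t: 11.35
position: [0.5842, 0.1771, 0.0402]
eef_rot: [3.141, 0.0, 0.352]
ft_force: [0.3, -2.8, -0.1]
gripper_width: 0.0005
```

Emit:
{"name": "move_arm", "arguments": {"dp": [[0,-0.001,0],[0,-0.002,0],[0,-0.002,0]], "rot": [[0,0,0],[0,0,0],[0,0,0]], "claw": [0,0,0]}}

```text
t: 11.65
position: [0.5836, 0.1789, 0.0402]
eef_rot: [3.141, -0.0, 0.352]
ft_force: [2.1, -4.5, -0.5]
gripper_width: 0.0004
```

Emit:
{"name": "move_arm", "arguments": {"dp": [[0,-0.001,0],[0,-0.002,0],[0,-0.002,0]], "rot": [[0,0,0],[0,0,0],[0,0,0]], "claw": [0,0,0]}}

```text
t: 11.95
position: [0.5828, 0.1809, 0.0402]
eef_rot: [3.141, -0.0, 0.352]
ft_force: [1.9, -3.4, -0.8]
gripper_width: 0.0009
```

Emit:
{"name": "move_arm", "arguments": {"dp": [[0,-0.001,0],[0,-0.002,0],[0,-0.002,0]], "rot": [[0,0,0],[0,0,0],[0,0,0]], "claw": [0,0,0]}}

```text
t: 12.25
position: [0.5819, 0.1833, 0.0401]
eef_rot: [-3.141, 0.0, 0.352]
ft_force: [-0.4, -0.4, 0.5]
gripper_width: 0.0008
```

```bash
python3 look.py w9
```

```text
tcp [ 0.0109 -0.0196] 0.04013794361902378 [-0.44 -0.4   0.52] F.uy -0.22
```

View pics/w9.png

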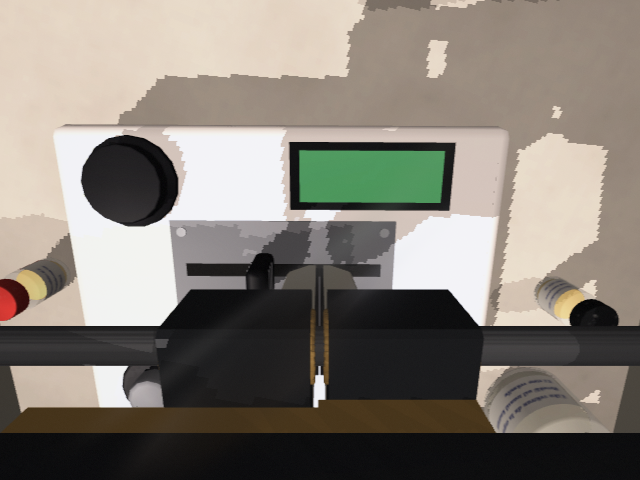

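The lever snapped ahead again, to (261,270) against slot ends 187 and 381. I'll back off, lift, and check its position.

Emit:
{"name": "move_arm", "arguments": {"dp": [[0,0.008,0],[0,0.015,-0.005],[0,0.02,-0.03],[-0.02,0.02,-0.06],[-0.06,0.01,-0.075]], "rot": [[0,0,0],[0,0,0],[0,0,0],[0,0,0],[0,0,0]], "claw": [0,0,0,0,0]}}

```text
t: 12.8
position: [0.5306, 0.1519, 0.1176]
eef_rot: [3.141, -0.002, 0.351]
ft_force: [-0.8, 1.4, 0.9]
gripper_width: 0.0004
```

Emit:
{"name": "move_arm", "arguments": {"dp": [[-0.005,-0.04,0],[-0.006,-0.08,0],[-0.006,-0.1,0],[-0.006,-0.1,0],[-0.006,-0.1,0]], "rot": [[0,0,0],[0,0,0],[0,0,0],[0,0,0],[0,0,0]], "claw": [0,0,0,0,0]}}

```text
t: 13.3
position: [0.4894, 0.2442, 0.1154]
eef_rot: [3.141, -0.0, 0.353]
ft_force: [-0.1, 0.1, -0.5]
gripper_width: 0.0005
```

```bash
python3 look.py w10; python3 sc.py v4
```

```text
tcp [-0.0549  0.0694] 0.11544368588898596 [-0.14  0.08 -0.48] F.uy 0.13
[-0.0549  0.069 ] 0.1153105189974116
```

View pics/w10.png

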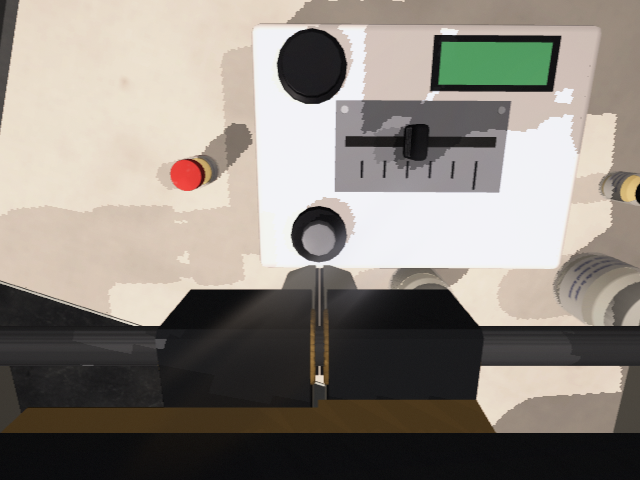

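View pics/v4_scene.png

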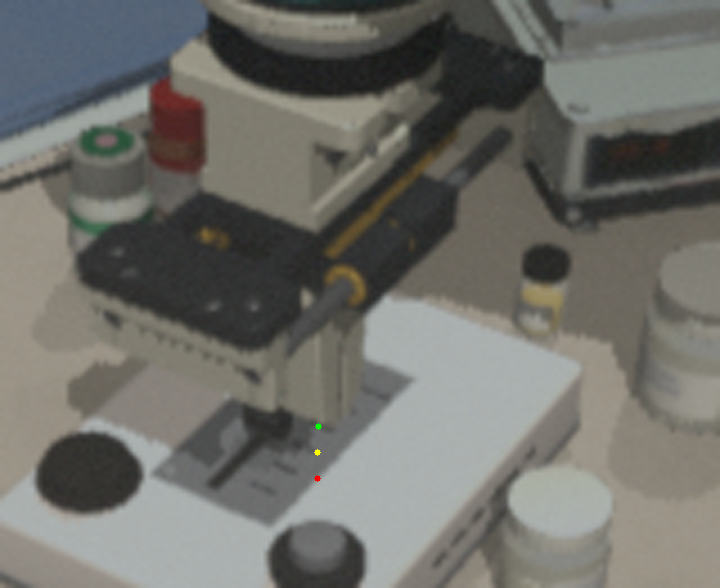

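```bash
python3 - <<'E'
from rig import snapshot,manip
from h import *
st=manip.get_state();s=snapshot("wrist");im=s["image"];z=.056
for n,p,zz in [("third",(407,170),z),("2nd",(429,170),z),("btn",(319,240),z+.018)]:
    P=wplane(s,st,p,zz);print(n,np.round(P,4),loc(P))
H=s["hand_eye"];R=Ro.from_euler("xyz",st["eef_rot"]).as_matrix()
def pw(P):
    q=s["intrinsics"]@(H[:3,:3].T@(R.T@(P-st["position"])-H[:3,3]));return q[:2]/q[2]
for yy in (-.008,.007,.023):
    for x,zz in ((-.001,z+.003),(.01,z+.032)):
        print(yy,x,pw(np.r_[C+x*ux+(yy-.001)*uy,zz]))
cv2.imwrite("pics/w11c.png",cv2.resize(im[90:270,280:520],None,fx=3.3,fy=3.3,interpolation=cv2.INTER_CUBIC))
E
```

```text
third [0.554  0.2018 0.056 ] [-0.0089  0.0073]
2nd [0.5594 0.1872 0.056 ] [-0.0089 -0.0082]
btn [0.4892 0.2443 0.074 ] [-0.055   0.0696]
-0.008 -0.001 [432.19502515 158.90691851]
-0.008 0.01 [447.70373344 143.5827715 ]
0.007 -0.001 [410.56717557 158.95059194]
0.007 0.01 [423.10345601 143.63309122]
0.023 -0.001 [387.49923457 158.99717337]
0.023 0.01 [396.86544376 143.68676093]
```

View pics/w11c.png

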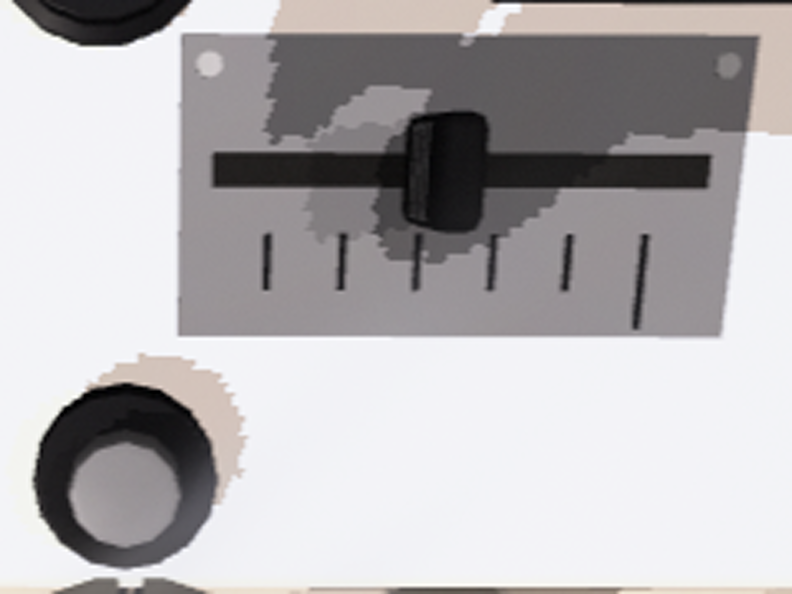

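The lever's foot stands over the line at (407,170), the third from home. Predicted top for third is column 423, for second 448, for fourth 397; observed is about 419, so it's third. The button measures (−0.055, 0.070), which is exactly under the tool. Descending.

Emit:
{"name": "move_arm", "arguments": {"dp": [[0,0,0.02],[0,0,0.04],[0,0,0.055],[0,0,0.06],[0,0,0.06]], "rot": [[0,0,0],[0,0,0],[0,0,0],[0,0,0],[0,0,0]], "claw": [0,0,0,0,0]}}

```text
t: 14.0
position: [0.4891, 0.2442, 0.0547]
eef_rot: [3.142, 0.001, 0.352]
ft_force: [-0.3, 0.1, 0.8]
gripper_width: 0.0003
```

Emit:
{"name": "move_arm", "arguments": {"dp": [[0,0,0.001],[0,0,0.003],[0,0,0.004],[0,0,0.004]], "rot": [[0,0,0],[0,0,0],[0,0,0],[0,0,0]], "claw": [0,0,0,0]}}

```text
t: 14.4
position: [0.4892, 0.2447, 0.0513]
eef_rot: [-3.142, -0.0, 0.352]
ft_force: [-0.5, -0.0, -0.8]
gripper_width: 0.0004
```

```bash
python3 sc.py v5;python3 look.py w12
```

```text
[-0.055   0.0699] 0.05131799437397094
tcp [-0.055   0.0699] 0.05134436932283731 [-0.63 -0.49 -0.29] F.uy -0.24
```

View pics/v5_scene.png

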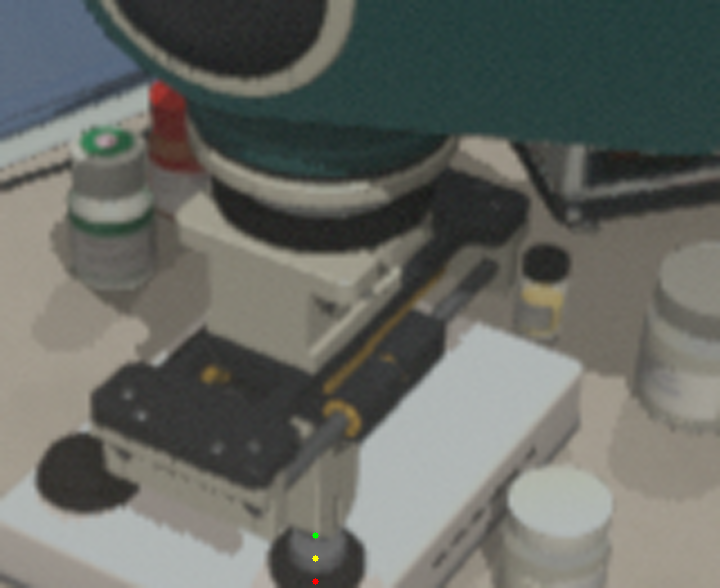

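The fingertip is centred right above the button. Pressing in small steps.

Emit:
{"name": "move_arm", "arguments": {"dp": [[0,0,0.001],[0,0,0.002],[0,0,0.003],[0,0,0.003]], "rot": [[0,0,0],[0,0,0],[0,0,0],[0,0,0]], "claw": [0,0,0,0]}}

```text
t: 14.95
position: [0.489, 0.2446, 0.0479]
eef_rot: [3.142, 0.0, 0.352]
ft_force: [0.0, -0.6, 0.1]
gripper_width: 0.0007
```

Emit:
{"name": "move_arm", "arguments": {"dp": [[0,0,0.001],[0,0,0.002],[0,0,0.003],[0,0,0.003]], "rot": [[0,0,0],[0,0,0],[0,0,0],[0,0,0]], "claw": [0,0,0,0]}}

```text
t: 15.35
position: [0.4891, 0.2446, 0.045]
eef_rot: [3.142, 0.0, 0.352]
ft_force: [-0.7, 0.2, 0.5]
gripper_width: 0.0007
```

Emit:
{"name": "move_arm", "arguments": {"dp": [[0,0,0.001],[0,0,0.002],[0,0,0.002]], "rot": [[0,0,0],[0,0,0],[0,0,0]], "claw": [0,0,0]}}

```text
t: 15.65
position: [0.4891, 0.2445, 0.043]
eef_rot: [3.142, 0.0, 0.352]
ft_force: [-0.6, -0.0, 0.9]
gripper_width: 0.0005
```

Emit:
{"name": "move_arm", "arguments": {"dp": [[0,0,0.001],[0,0,0.002],[0,0,0.002]], "rot": [[0,0,0],[0,0,0],[0,0,0]], "claw": [0,0,0]}}

```text
t: 15.95
position: [0.4892, 0.2446, 0.0412]
eef_rot: [-3.142, -0.0, 0.352]
ft_force: [0.1, 0.3, 1.6]
gripper_width: 0.0002
```

Emit:
{"name": "move_arm", "arguments": {"dp": [[0,0,0.001],[0,0,0.002],[0,0,0.002]], "rot": [[0,0,0],[0,0,0],[0,0,0]], "claw": [0,0,0]}}

```text
t: 16.25
position: [0.4892, 0.2446, 0.0391]
eef_rot: [-3.142, -0.0, 0.352]
ft_force: [-0.2, -0.3, 3.2]
gripper_width: 0.0007
```

```bash
python3 sc.py v6;python3 look.py w13
```

```text
[-0.055   0.0699] 0.03912679361814141
tcp [-0.055   0.0699] 0.03925469217680921 [ 0.14 -0.04  3.05] F.uy -0.09
```

View pics/v6_scene.png

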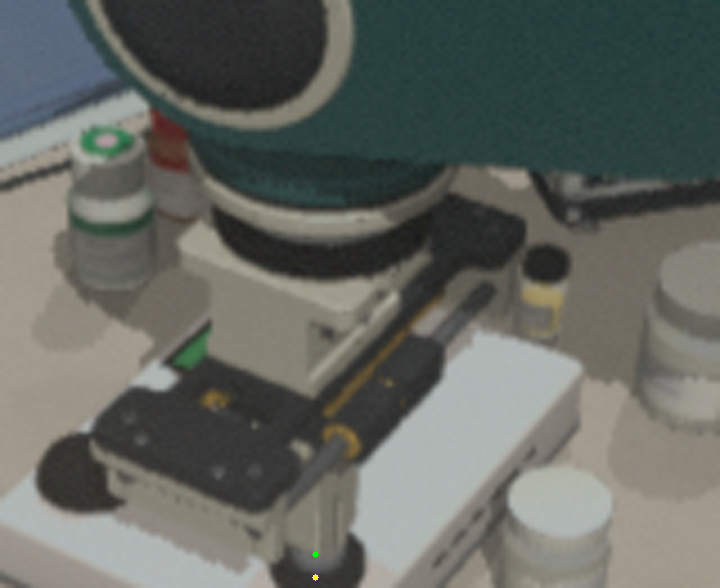

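Pressing with 3 N and on the button. I'll continue to the stop.

Emit:
{"name": "move_arm", "arguments": {"dp": [[0,0,0.001],[0,0,0.002],[0,0,0.002]], "rot": [[0,0,0],[0,0,0],[0,0,0]], "claw": [0,0,0]}}

```text
t: 16.7
position: [0.4892, 0.2446, 0.0371]
eef_rot: [3.142, -0.0, 0.352]
ft_force: [-0.4, 0.4, 3.8]
gripper_width: 0.0004
```

Emit:
{"name": "move_arm", "arguments": {"dp": [[0,0,0.001],[0,0,0.001]], "rot": [[0,0,0],[0,0,0]], "claw": [0,0]}}

```text
t: 16.9
position: [0.4892, 0.2446, 0.0361]
eef_rot: [-3.142, -0.0, 0.352]
ft_force: [-0.3, -0.4, 4.2]
gripper_width: 0.0006
```

Emit:
{"name": "move_arm", "arguments": {"dp": [[0,0,0.001],[0,0,0.001]], "rot": [[0,0,0],[0,0,0]], "claw": [0,0]}}

```text
t: 17.1
position: [0.4893, 0.2447, 0.0357]
eef_rot: [-3.142, -0.0, 0.352]
ft_force: [-2.7, -1.5, 9.4]
gripper_width: 0.0006
```

Hard stop: the force jumped to 9.4 N at z = 0.0357, about 6 mm after first contact. A hair more to be sure, then release and look.

Emit:
{"name": "move_arm", "arguments": {"dp": [[0,0,0.0006],[0,0,0.0006]], "rot": [[0,0,0],[0,0,0]], "claw": [0,0]}}

```text
t: 17.3
position: [0.4893, 0.2447, 0.0356]
eef_rot: [-3.142, -0.0, 0.352]
ft_force: [-5.2, -3.0, 15.1]
gripper_width: 0.0005
```

```bash
python3 look.py w14; python3 -c "
import cv2
from rig import snapshot
cv2.imwrite('pics/s7.png',cv2.resize(snapshot('scene')['image'][200:300,260:380],None,fx=6,fy=6,interpolation=cv2.INTER_CUBIC))"
```

```text
tcp [-0.0548  0.0699] 0.03557021118061343 [-5.24 -3.02 15.11] F.uy -1.02
```

View pics/s7.png

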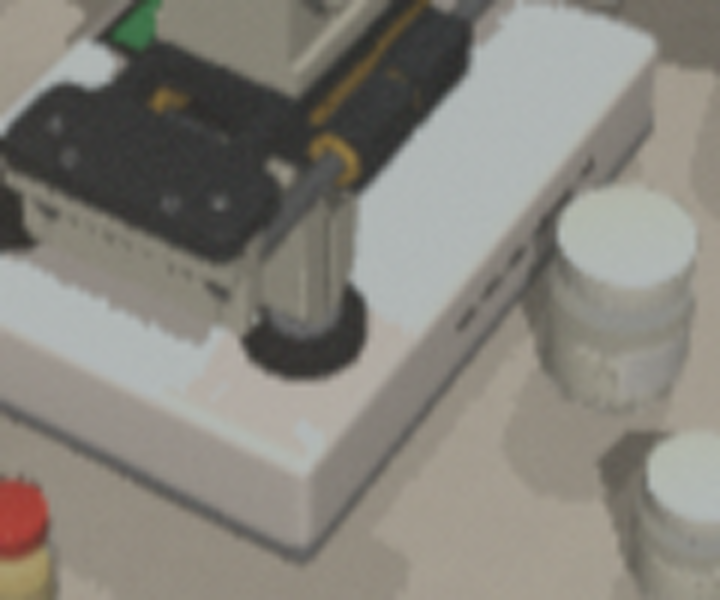

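The button is down flush with the collar at 15 N. Releasing straight up and moving clear.

Emit:
{"name": "move_arm", "arguments": {"dp": [[0,0,-0.005],[0,0,-0.015],[0,0,-0.04],[0,0,-0.08],[0,0,-0.12]], "rot": [[0,0,0],[0,0,0],[0,0,0],[0,0,0],[0,0,0]], "claw": [0,0,0,0,0]}}

```text
t: 17.9
position: [0.4886, 0.2443, 0.1556]
eef_rot: [3.142, 0.001, 0.352]
ft_force: [0.9, 0.8, 0.5]
gripper_width: -0.0001
```

Emit:
{"name": "move_arm", "arguments": {"dp": [[-0.02,0.02,-0.01],[-0.04,0.05,-0.02],[-0.05,0.09,-0.02],[-0.05,0.13,-0.02],[-0.05,0.17,-0.02]], "rot": [[0,0,0],[0,0,0],[0,0,0],[0,0,0],[0,0,0]], "claw": [0,0,0,0,0]}}

```text
t: 18.4
position: [0.5007, 0.0663, 0.1751]
eef_rot: [3.141, -0.001, 0.352]
ft_force: [0.8, 0.5, 0.2]
gripper_width: 0.0003
```

Emit:
{"name": "move_arm", "arguments": {"dp": [[0,0.04,0],[0,0.08,0],[0,0.12,0],[0,0.15,0],[0,0.15,0]], "rot": [[0,0,0],[0,0,0],[0,0,0],[0,0,0],[0,0,0]], "claw": [0,0,0,0,0]}}

```text
t: 18.9
position: [0.5529, -0.0759, 0.1741]
eef_rot: [-3.142, 0.001, 0.349]
ft_force: [-0.5, -0.0, 0.3]
gripper_width: 0.0001
```

```bash
python3 - <<'E'
from rig import snapshot,manip
from h import *
s=snapshot("top");cv2.imwrite("pics/t9.png",cv2.resize(s["image"][150:290,235:400],None,fx=4.2,fy=4.2,interpolation=cv2.INTER_CUBIC))
s2=snapshot("scene");cv2.imwrite("pics/s9.png",cv2.resize(s2["image"][150:310,225:425],None,fx=3.7,fy=3.7,interpolation=cv2.INTER_CUBIC))
for y in (-.009,.007,.023): print(y,(proj(s,np.r_[C+.01*ux+y*uy,.088])-[234.5,149.5])*4.2)
print(manip.get_state()["position"],manip.get_state()["t"])
E
```

```text
-0.009 [360.8488645  256.04673518]
0.007 [329.36607004 267.82654236]
0.023 [297.82441993 279.62837136]
[ 0.55234011 -0.07324787  0.17438129] 19.0
```

View pics/t9.png

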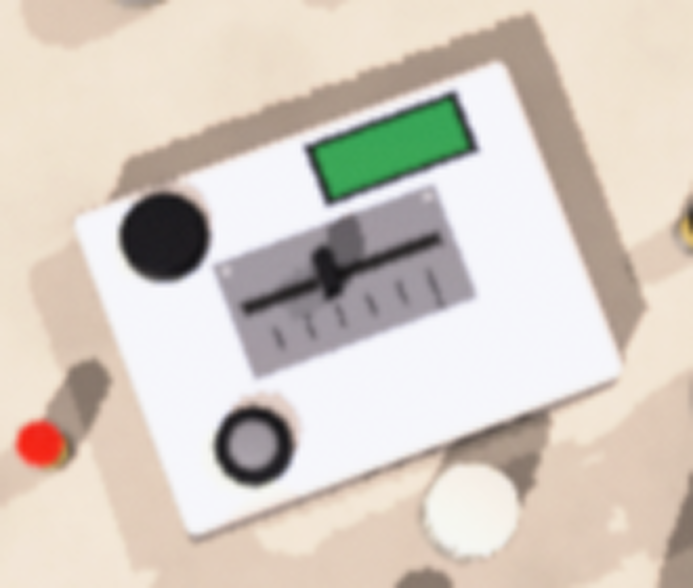

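View pics/s9.png

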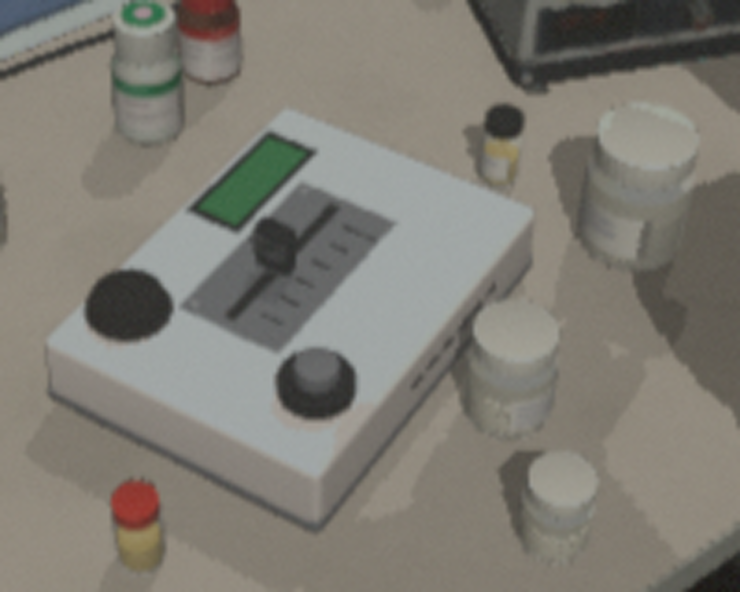

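The lever top is at (327,266) in the crop against (329,268) predicted for the third click. The button is up again, and the vials and jars stand where they were. Handing in.

```bash
python3 -c "
from rig import order
print(order.sign_off())"
```

```text
the job is handed in; nothing more can be done
None
```

The filter lever sits in the third click and the read button has been pressed and is up again. The job was handed in at about 19 s of the 38 s allowed.

- **Lever:** it started in the first click. I pushed it left in two clicks with the shut fingertips, at about 5 N peak. In the final top view its tip matches the predicted third-click spot to about 1 mm.
- **Button:** I pressed it to a hard stop about 6 mm after first contact, judging from noisy force readings, and pushed to 15 N there. About 6 N of that press was sideways force whose cause I didn't establish. I didn't measure how far down the button went in any other way; in the picture it looked flush with its collar.
- **Surroundings:** nothing was gripped. The vials and jars look unmoved, and the arm is clear of everything.
- **Disagreement:** in the pictures the fingertips ended about 30–38 mm above the reported TCP. My first pass at the lever therefore went over it without touching. I backed off and lowered the hand to the height seen in the pictures, then used contact force to find the lever and the button.

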